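Stand the missing hull frame on the building board

TASK

On the boat's building board one slot is still empty, between the two hull frames that already stand there. From the sloping rack take the frame whose straight foot fits that slot's length, and stand it upright in the slot, fully home on the board. Leave the other two frames in the rack and everything else on the table where they are.

Things in the scene. Friction and masses are not known exactly. Their poses are not given: they have to be found in the camera images.
- frame_middle: Flat plywood hull frame, keel up: 12 mm thick (own x), 110 mm wide at its straight foot (y), 100 mm high (z). Above the 34 mm high foot beam two sides bend in to a keel block 46 mm wide, 58 to 100 mm above the foot: grip it there across the thickness. Symmetric. Origin: centre of the foot's underside. 40 to 110 g. Starts in any bay of the rack, leaning.
- frame_narrow: Flat plywood hull frame, keel up: 12 mm thick (own x), 84 mm wide at its straight foot (y), 100 mm high (z). Above the 34 mm high foot beam two sides bend in to a keel block 46 mm wide, 58 to 100 mm above the foot: grip it there across the thickness. Symmetric. Origin: centre of the foot's underside. 40 to 110 g. Starts in any bay of the rack, leaning.
- frame_wide: Flat plywood hull frame, keel up: 12 mm thick (own x), 136 mm wide at its straight foot (y), 100 mm high (z). Above the 34 mm high foot beam two sides bend in to a keel block 46 mm wide, 58 to 100 mm above the foot: grip it there across the thickness. Symmetric. Origin: centre of the foot's underside. 40 to 110 g. Starts in any bay of the rack, leaning.
- rack: Dark wooden rack, fixed, base 250 (x) by 170 by 12 mm; origin at its underside, at the middle bay. Bays at x = -85, 0, +85 mm: a frame's foot stands on a sloping ledge 30 mm above the table, its face on a 70 mm wide backrest that reaches 48 mm up it. Frames lean 28 degrees from vertical, tops to the rack's own +x (roughly away from the robot), and come out along their own plane or straight up.
- slot (a point): Centre of the floor of the empty slot, 18 mm above the table, the middle one on the building board. x points across the slot, y along it. 15 mm wide, 122 mm long between end stops 22 mm high. Its two side walls are upright for 22 mm, then a 45 degree lead-in goes up to 30 mm above the floor, where the mouth is 31 mm wide.
- board: Wooden building board, fixed, 250 (x) by 190 (y) by 18 mm, origin under its centre. Three slots parallel to its own y: at x = -90 mm a fixed 136 mm frame stands, x = 0 is the empty slot, at x = +90 mm a fixed 84 mm frame stands. The standing frames are 12 mm thick, tops 118 mm above the table.
- spool: Bystander: white thread spool standing up, 54 mm diameter, 70 mm high; origin at its underside.
- glue: Bystander: white glue bottle, 48 mm diameter, 130 mm high; origin at its underside.
- sander: Bystander: cork sanding block 90 x 50 x 35 mm; origin at its underside.
- hammer: Bystander: hammer lying down, 220 mm long, handle to its own -x.
- tin: Bystander: metal can, 76 mm diameter, 90 mm high; origin at its underside.
- brush: Bystander: brush lying down, 180 mm long, along its own x.
- mug: Bystander: white mug, 80 mm diameter, 90 mm high, handle at its own +y; origin at its underside.

How it is judged:
By the outcome, as a careful person would: the job done as asked, in the order asked, and still so for the second after the job is handed in, with the robot touching nothing.
It also fails if it takes over 46 s, if anything falls off the work surface, if the arm or the gripper's body presses on something with over 40 N, if the wrist force passes 120 N, or if a joint passes its speed limit or range.

ROBOT

A 7-joint arm with a two-finger parallel gripper is mounted at the origin on the work surface. World frame = base frame: x ahead of the robot, y to its left, z up, the work surface at z = 0. Lengths are in m, angles in rad, forces in N, time in s.
With the tool pointing down it reaches from about 0.425 to 0.925 m from the base axis. Payload 6.8 kg.
Tool frame: the origin (TCP) lies at the very end of the fingers, on their centre line; the grasp point (between the pads) lies 19 mm behind it; z points along the fingers, y is the direction in which the jaws open and shut (so a half turn about z gives the same grasp; the last joint's range is limited). The gripper opens to 85 mm and grips with 20 to 120 N. Pads are 22 mm wide; open, the fingers measure 114 mm over their backs; the gripper's body (76 mm by 85 mm) begins 54 mm behind the grasp point. The pads swing forward as they close: fully open they stand 13 mm farther back than shut.
Start: joints at [-1.441, 0.477, 0.022, 1.555, -0.011, 1.109, -0.083], TCP at [0.159, 0.656, 0.231] pointing down, gripper open.
Joint ranges: [-2.96, 2.96], [-0.34, 2.1], [-1.41, 1.46], [0.24, 2.44], [-1.37, 4.51], [0.17, 1.92], [-2.96, 2.96]. Speed limits (rad/s): [2.39, 2.39, 3.14, 3.14, 3.14, 3.14, 3.14].

INTERFACE

Orientations are given as a rotation vector (axis times angle).
In Python, from bench import env gives the robot as it stands.
- The arm moves only by the tool move_arm, never from a script. Its argument "series" is text: rows parted by semicolons, each of 4 numbers parted by spaces: the shift along the world's x, y, z in m, then the turn about the world's z in degrees. In form: tx ty tz twist; .... A call has 1 to 10 rows; each row is the pose to reach, as a shift and turn from the pose measured when the call began; what a row does not reach only later rows make up. A row lasts 1/10 s, in which the tool goes at most 50 mm and 8.59 degrees, less where a joint would pass 70% of its speed; a pose out of reach is approached as far as the arm can. A call with a gripper value outside its range is refused whole. "claw" is the closure in counts, from 0 (fully open) to 255 (shut), set as the call begins (left out, the last holds). The fingers move at their own pace and stop on an object; "grip_force" is the grip in N (left out, the last holds). Time passes only in rows, so rows that repeat a pose let the fingers close. It gives the time, the measured TCP pose, the force and the opening at its end, in the units of the state.
- env.sense(): the state, without advancing time (a new reading comes with each control period).
- env.read_camera(name): name is "scene" or "top" or "wrist"; returns the picture (480x640x3 uint8, red, green, blue); there is no depth.
- env.camera_model(name): a dict with "mtx" (3x3 intrinsics, pixels), "dist" ([k1, k2, p1, p2, k3] as OpenCV has them; the pictures are not rectified), "rvec" (rotation vector, rad) and "tvec" (3), from world to camera coordinates, as OpenCV has them; the wrist camera has in their place "mount" (4x4, takes a point from camera to tool coordinates, whose origin is the TCP and whose axes are the flange's). Camera axes: x right, y down, z forward; pixel columns grow to the right and rows downward; lengths in m; the calibration is good to about 2 mm. A picture is of the moment at which its call begins: read the wrist's pose just before it. camera_model takes no time and is no camera call.
- env.hand_in(): hands the job in, once; it reports no verdict.
The state is a dict: "t": time; "joint_positions": joint angles; "qvel": joint speeds; "tau": joint torques, N m; "tool_pos": TCP position; "orientation": TCP orientation; "force": force on the tool from outside, world axes, zero at the start; "moment": the same for the moment, N m; "width": opening from 0.0 (shut) to 1.0 (fully open).
Only numpy, scipy, OpenCV 4.12 (cv2) and the standard library are available. Lean on these libraries where they do the work, as an engineer would, in place of code of your own. Each camera call takes 0.05 s, during which the arm holds its last target. There are 200 camera calls.

## Working session

There is one attempt and no reset: what is moved stays moved. The work goes in short steps, Python scripts to look and compute and a tool call to move; the robot and the scene stay as the last step left them, time stands still between calls to the robot, and variables do not carry over. Pictures are saved under pics/ and viewed, about 8 in all and at most 12, crops included, and the job is handed in when it is done.

Besides the shell and the picture viewer there is one more tool, called after "Request:" as a command line: name --argument value ..., lists and objects as JSON in quotes. move_arm: Moves the arm, as the interface text tells. Its arguments: {"type":"object","properties":{"series":{"type":"string"},"claw":{"type":"number"},"grip_force":{"type":"number"}},"required":["series"]}

```bash
mkdir -p pics
python3 - <<'E'
from bench import env
import cv2,numpy as np
s=env.sense();print(s['t'],s['tool_pos'],s['orientation'],s['width'])
for n in ('top','scene'):
    cv2.imwrite(f'pics/{n}0.png',env.read_camera(n)[...,::-1])
    m=env.camera_model(n);print(n,m)
print(env.camera_model('wrist'))
E
```

```text
0.0 [0.15889763 0.65542363 0.23032972] [-3.72658934e-01 -3.11933148e+00  2.87529187e-03] 1.0018902995799137
top {'mtx': array([[477.06386617,   0.        , 315.14774854],
       [  0.        , 477.06386617, 242.5622288 ],
       [  0.        ,   0.        ,   1.        ]]), 'dist': array([-0.06042755,  0.        ,  0.        ,  0.        ,  0.        ]), 'rvec': array([ 2.14117429, -2.08143586,  0.19695869]), 'tvec': array([2.57180695e-04, 5.76168349e-01, 1.44059405e+00])}
scene {'mtx': array([[449.6855051 ,   0.        , 327.08867767],
       [  0.        , 449.6855051 , 243.95096596],
       [  0.        ,   0.        ,   1.        ]]), 'dist': array([-0.09390511,  0.        ,  0.        ,  0.        ,  0.        ]), 'rvec': array([ 0.74537903,  2.49387537, -1.22700755]), 'tvec': array([ 0.45806619, -0.14150668,  1.42762189])}
{'mtx': array([[384.26189798,   0.        , 317.11364163],
       [  0.        , 384.26189798, 238.12719828],
       [  0.        ,   0.        ,   1.        ]]), 'dist': array([-0.02212903,  0.        ,  0.        ,  0.        ,  0.        ]), 'mount': array([[ 6.49762012e-06, -9.47930170e-01, -3.18478244e-01,
         8.08827859e-02],
       [ 9.99999703e-01,  2.51429144e-04, -7.27960725e-04,
         2.91497634e-04],
       [ 7.70130647e-04, -3.18478145e-01,  9.47929891e-01,
        -1.42950377e-01],
       [ 0.00000000e+00,  0.00000000e+00,  0.00000000e+00,
         1.00000000e+00]])}
```

View pics/top0.png

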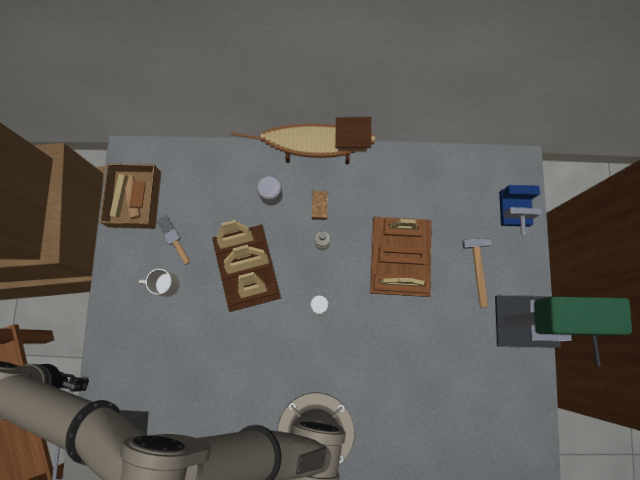

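View pics/scene0.png

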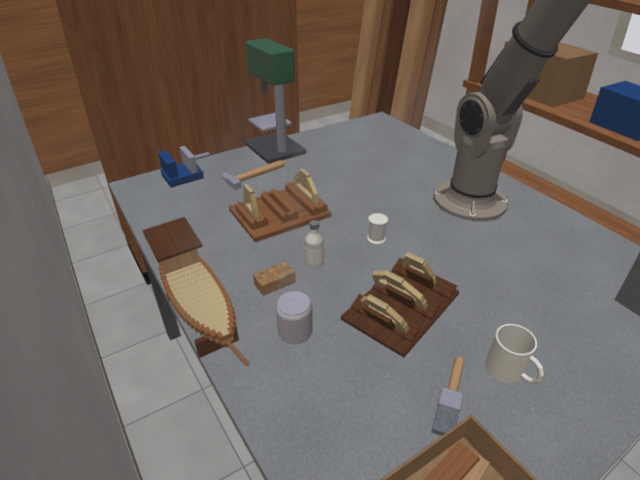

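The top view shows the rack at about (245,268), with feet roughly 37, 45 and 28 px wide from far to near. That makes the far bay (234,233) the likely middle frame. The board is at (402,256), with its empty slot at about (402,255). The scene view confirms the frames lean away from the robot.

```bash
cat > h.py <<'E'
import cv2,numpy as np
from bench import env
from scipy.spatial.transform import Rotation as R
def cam(n,s=None):
    m=env.camera_model(n)
    if n=='wrist':
        T=np.eye(4);T[:3,:3]=R.from_rotvec(s['orientation']).as_matrix();T[:3,3]=s['tool_pos']
        T=T@m['mount'];Rw=T[:3,:3];c=T[:3,3]
    else:
        Rw=cv2.Rodrigues(m['rvec'])[0].T;c=-Rw@m['tvec']
    return m,Rw,c
def onplane(C,px,z):
    m,Rw,c=C
    u=cv2.undistortPoints(np.float64(px).reshape(-1,1,2),m['mtx'],m['dist']).reshape(-1,2)
    d=np.c_[u,np.ones(len(u))]@Rw.T
    return c+d*((z-c[2])/d[:,2])[:,None]
def proj(C,P):
    m,Rw,c=C
    return cv2.projectPoints(np.float64(P).reshape(-1,3),Rw.T,-Rw.T@c,m['mtx'],m['dist'])[0].reshape(-1,2)
def big(mask):
    n,l,st,_=cv2.connectedComponentsWithStats(mask)
    return (l==1+np.argmax(st[1:,4])).astype(np.uint8)*255
E
python3 - <<'E'
from h import *
im=cv2.imread('pics/top0.png');hsv=cv2.cvtColor(im,cv2.COLOR_BGR2HSV)
C=cam('top')
for nm,(x0,y0,x1,y1),z in (('rack',(200,212,290,318),.012),('board',(358,205,445,308),.018)):
    sub=hsv[y0:y1,x0:x1]; k=cv2.inRange(sub,(0,60,20),(25,255,255))
    k=big(k); p=cv2.findNonZero(k)[:,0]+[x0,y0]
    r=cv2.minAreaRect(np.float32(onplane(C,p,z)[:,:2]))
    print(nm,r,cv2.boxPoints(r).round(3).tolist())
    f=cv2.inRange(sub,(15,40,120),(35,160,255))
    n,l,st,ce=cv2.connectedComponentsWithStats(f)
    for i in range(1,n):
        if st[i,4]>40: print(' frame',ce[i]+[x0,y0],st[i], cv2.minAreaRect(np.argwhere(l==i)[:,::-1].astype(np.float32)))
a=cv2.resize(im[205:320,195:295],None,fx=4,fy=4);b=cv2.resize(im[205:320,355:455],None,fx=4,fy=4)
cv2.imwrite('pics/c1.png',np.hstack([a,b]))
E
```

```text
rack ((0.516452968120575, 0.2438969612121582), (0.2862454354763031, 0.1682344377040863), 16.628700256347656) [[0.35499998927116394, 0.2840000092983246], [0.40299999713897705, 0.12200000137090683], [0.6779999732971191, 0.20399999618530273], [0.6299999952316284, 0.36500000953674316]]
 frame [233.03159851 234.79182156] [ 16   8  37  28 538] ((32.59129333496094, 20.342323303222656), (24.155872344970703, 34.59120559692383), 75.0685806274414)
 frame [244.68461538 259.30461538] [ 24  33  44  29 650] ((44.13071060180664, 44.865150451660156), (23.25405502319336, 42.707584381103516), 75.0685806274414)
 frame [249.97429306 285.69922879] [ 38  60  28  26 389] ((50.0294189453125, 71.6176528930664), (22.070741653442383, 26.92145538330078), 75.96376037597656)
board ((0.5488642454147339, -0.2589288353919983), (0.19017139077186584, 0.25095921754837036), 88.23993682861328) [[0.42100000381469727, -0.3499999940395355], [0.6710000038146973, -0.3580000102519989], [0.6769999861717224, -0.1679999977350235], [0.4259999990463257, -0.1599999964237213]]
 frame [407.53030303 220.46969697] [42 13 17  6 66] ((49.928932189941406, 15.494922637939453), (16.173080444335938, 3.989834785461426), 4.085616588592529)
 frame [403.13294798 279.93063584] [ 25  72  42   8 173] ((45.46961212158203, 75.07734680175781), (41.101009368896484, 5.886589527130127), 3.012787342071533)
```

View pics/c1.png

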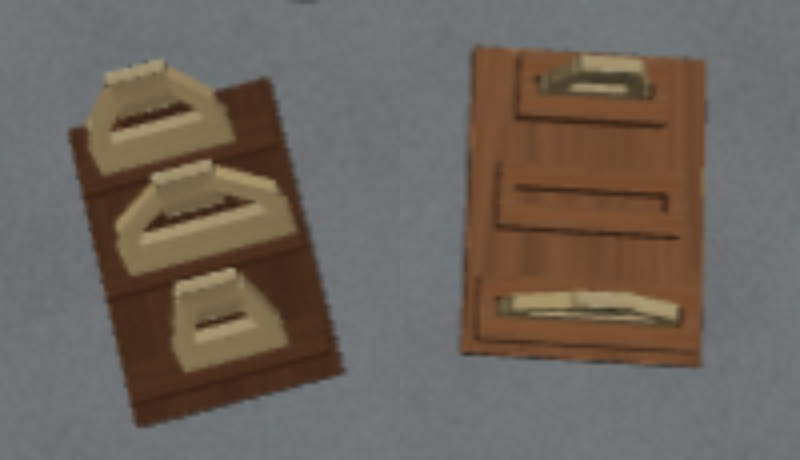

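Foot widths have the ratio 34.6 : 42.7 : 26.9, which matches 110 : 136 : 84, so the middle frame is in the far bay. I'll move above it for a close look.

Request:
move_arm --series "0.04 -0.03 0.01 -8; 0.08 -0.065 0.02 -16; 0.12 -0.1 0.02 -24; 0.16 -0.13 0.02 -32; 0.2 -0.165 0.02 -40; 0.24 -0.2 0.02 -48; 0.28 -0.23 0.02 -54; 0.32 -0.265 0.02 -60; 0.36 -0.3 0.02 -60; 0.4 -0.33 0.02 -60" --claw 0 --grip_force 20

```text
t: 1.1
tool_pos: [0.5435, 0.3366, 0.2502]
orientation: [-1.882, -2.514, 0.003]
force: [0.7, 1.3, 0.5]
width: 1.0
```

Request:
move_arm --series "0.03 -0.025 0 0; 0.055 -0.05 0 0; 0.055 -0.05 0 0; 0.055 -0.05 0 0"

```text
t: 1.5
tool_pos: [0.5987, 0.2856, 0.2496]
orientation: [-1.884, -2.512, 0.005]
force: [-0.3, 0.4, -0.1]
width: 1.0
```

Run:
```python
from h import *
s=env.sense();print(s['t'],s['tool_pos'],s['orientation'],R.from_rotvec(s['orientation']).as_matrix().round(3).tolist(),s['force'])
im=env.read_camera('wrist')[...,::-1].copy();cv2.imwrite('pics/w1.png',im)
np.savez('w1.npz',p=s['tool_pos'],o=s['orientation'])
```

```text
1.5 [0.59871502 0.28555047 0.2495812 ] [-1.88412393 -2.5119386   0.0047777 ] [[-0.28, 0.96, -0.003], [0.96, 0.28, -0.001], [-0.001, -0.003, -1.0]] [-0.34718226  0.40769061 -0.08023935]
```

View pics/w1.png

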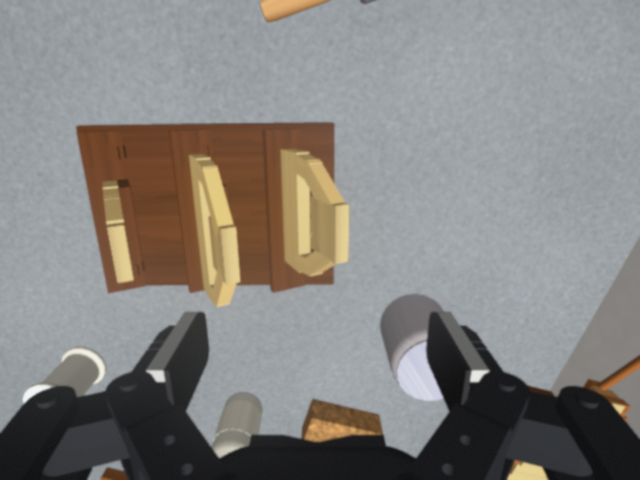

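The wrist view shows the far-bay frame leaning right. Its foot front edge is at columns 283–290, rows 150–270, and the keel's top face spans columns 334–349, rows 204–264. The fingers are clear of it.

Run:
```python
from h import *
w=np.load('w1.npz');C=cam('wrist',dict(tool_pos=w['p'],orientation=w['o']))
k=onplane(C,[(335,204),(349,204),(348,262),(334,264)],.118);print(k.round(4).tolist(),k.mean(0), np.linalg.norm(k[1]-k[2]))
r=onplane(C,[(78,126),(333,123),(333,283),(109,291)],.012);print(r.round(4).tolist())
d=r[1]-r[0];print('rack yaw',np.degrees(np.arctan2(d[1],d[0])),np.linalg.norm(d),'wid',np.linalg.norm(r[2]-r[1]))
a=np.radians(16.6);ex=np.array([np.cos(a),np.sin(a)]);ey=np.array([-ex[1],ex[0]])
c=r.mean(0)[:2];print('rack c',c); q=k.mean(0)[:2]-c;print('keel in rack',q@ex,q@ey)
# tool in these axes
t=w['p'][:2]-c;print('tool',t@ex,t@ey)
```

```text
[[0.6074, 0.3043, 0.118], [0.6173, 0.3072, 0.118], [0.6305, 0.2634, 0.118], [0.6206, 0.2587, 0.118]] [0.6189567  0.28337808 0.118     ] 0.04575242777886083
[[0.3592, 0.2856, 0.012], [0.5941, 0.356, 0.012], [0.6429, 0.1963, 0.012], [0.4083, 0.1171, 0.012]]
rack yaw 16.692709270062274 0.24524190635034634 wid 0.16701902332245636
rack c [0.50114184 0.23875257]
keel in rack 0.12565363065845514 0.009107300097905007
tool 0.10687619335476355 0.01697195679391397
```

Request:
move_arm --series "0.0135 -0.0045 -0.04 0; 0.0135 -0.0045 -0.08 0; 0.0135 -0.0045 -0.12 0; 0.0135 -0.0045 -0.15 0; 0.0135 -0.0045 -0.1635 0; 0.0135 -0.0045 -0.1635 0"

```text
t: 2.15
tool_pos: [0.6092, 0.2837, 0.0842]
orientation: [-1.876, -2.514, 0.009]
force: [0.5, 0.5, -0.1]
width: 1.001
```

Request:
move_arm --series "0 0 0 0; 0 0 0 0; 0 0 0 0; 0 0 0 0; 0 0 0 0" --claw 170 --grip_force 20

```text
t: 2.65
tool_pos: [0.6097, 0.2839, 0.0855]
orientation: [-1.877, -2.514, 0.007]
force: [-1.6, -0.1, 6.2]
width: 0.339
```

Request:
move_arm --series "0 0 0 0; 0 0 0 0; 0 0 0 0" --claw 255

```text
t: 2.95
tool_pos: [0.6089, 0.2837, 0.0865]
orientation: [-1.876, -2.513, 0.009]
force: [-4.5, -1.3, 8.2]
width: 0.313
```

Run:
```python
from h import *
im=env.read_camera('wrist')[...,::-1];sc=env.read_camera('scene')[...,::-1]
cv2.imwrite('pics/w2.png',np.hstack([cv2.resize(im,(480,360)),cv2.resize(sc[220:370,330:480],(320,360))[:, :320]]))
```

```text
(no output)
```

View pics/w2.png

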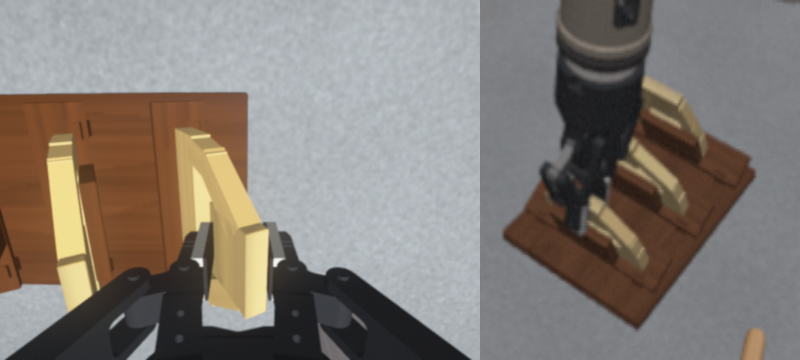

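The view shows the keel pinched between the pads, still tilted, with the foot held by the backrest. I'll lift slowly straight up so the frame can square itself in the jaws.

Request:
move_arm --series "0 0 0.006 0; 0 0 0.012 0; 0 0 0.018 0; 0 0 0.024 0; 0 0 0.03 0; 0 0 0.036 0; 0 0 0.042 0; 0 0 0.048 0; 0 0 0.054 0; 0 0 0.06 0"

```text
t: 4.05
tool_pos: [0.6104, 0.2841, 0.1476]
orientation: [-1.877, -2.514, 0.004]
force: [0.8, -0.1, -0.8]
width: 0.137
```

Request:
move_arm --series "0 0 0 0; 0 0 0.02 0; 0 0 0.05 0; 0 0 0.09 0; 0 0 0.12 0; 0 0 0.12 0" --grip_force 60

```text
t: 4.65
tool_pos: [0.6139, 0.2851, 0.2736]
orientation: [1.879, 2.516, 0.012]
force: [0.3, -0.3, -0.2]
width: 0.125
```

Run:
```python
from h import *
s=env.sense();print(s['t'],s['tool_pos'],s['width'],s['force']);np.savez('w3.npz',p=s['tool_pos'],o=s['orientation'])
im=env.read_camera('wrist')[...,::-1];cv2.imwrite('pics/w3.png',im)
```

```text
4.65 [0.6139107  0.28509112 0.27361092] 0.12508389993408955 [ 0.26648072 -0.34324255 -0.24027511]
```

View pics/w3.png

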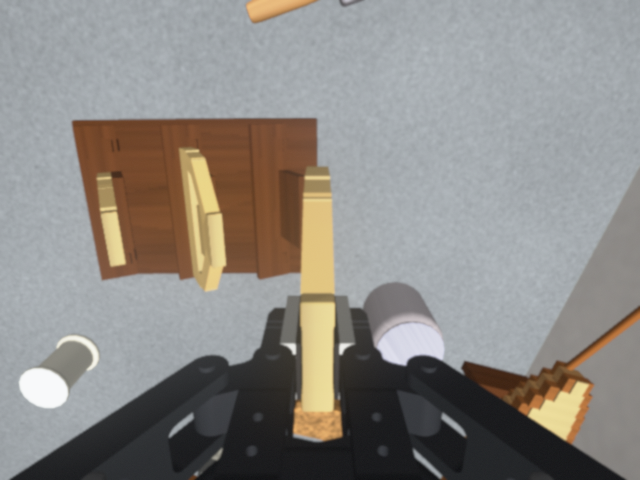

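The frame hangs upright and square in the jaws (columns 302–335), and the other two frames are still in the rack. Next I'll carry it past the slot and look at the slot unobstructed.

Request:
move_arm --series "-0.01 -0.045 0 -2; -0.02 -0.09 0 -4; -0.03 -0.135 0 -6; -0.04 -0.18 0 -8; -0.05 -0.225 0 -10; -0.06 -0.27 0 -12; -0.07 -0.315 0 -14; -0.08 -0.36 0 -16; -0.09 -0.405 0 -18; -0.1 -0.45 0 -18"

```text
t: 5.7
tool_pos: [0.5118, -0.1669, 0.27]
orientation: [2.251, 2.191, 0.006]
force: [1.5, 0.6, -0.8]
width: 0.132
```

Request:
move_arm --series "-0.01 -0.05 0 0; -0.02 -0.1 0 0; -0.024 -0.15 0 0; -0.024 -0.195 0 0; -0.024 -0.195 0 0; -0.024 -0.195 0 0; -0.024 -0.195 0 0"

```text
t: 6.4
tool_pos: [0.4881, -0.3606, 0.269]
orientation: [-2.249, -2.192, -0.006]
force: [-0.4, 1.1, -0.8]
width: 0.126
```

Run:
```python
from h import *
s=env.sense();print(s['t'],s['tool_pos'],s['width'],s['force']);np.savez('w4.npz',p=s['tool_pos'],o=s['orientation'])
M=R.from_rotvec(s['orientation']).as_matrix();print(M.round(3).tolist())
im=env.read_camera('wrist')[...,::-1];cv2.imwrite('pics/w4.png',im)
C=cam('wrist',s)
for o in (-3.4,0,3.4):
  print(o,proj(C,s['tool_pos']+np.array([(.055+o/1e3,0,.066),(.055+o/1e3,0,.032)])@M.T).round(0).tolist())
```

```text
6.4 [ 0.488135   -0.36061272  0.26904747] 0.12559439034396677 [-0.35001317  1.13145255 -0.83192278]
[[0.026, 1.0, 0.002], [1.0, -0.026, 0.004], [0.004, 0.002, -1.0]]
-3.4 [[315.0, 168.0], [315.0, 179.0]]
0 [[315.0, 162.0], [315.0, 171.0]]
3.4 [[315.0, 155.0], [315.0, 164.0]]
```

View pics/w4.png

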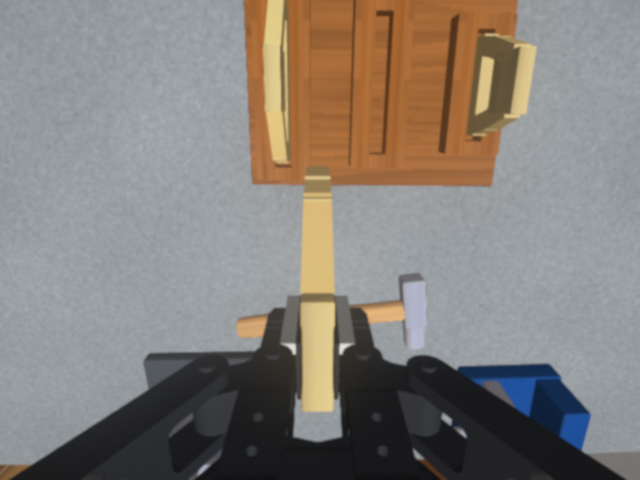

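The slot is seen at columns 370–392, rows 12–153. The board's near corners are at (252,184) and (492,186). The foot's end is at row 167, which matches the predicted offset of about -3.4 mm.

```bash
python3 - <<'E'
from h import *
w=np.load('w4.npz');C=cam('wrist',dict(tool_pos=w['p'],orientation=w['o']))
r=onplane(C,[(252,184),(492,186)],.018)[:,:2];d=r[1]-r[0];L=np.linalg.norm(d);e=d/L;n=np.array([-e[1],e[0]])
print(r,L,'yaw',np.degrees(np.arctan2(e[1],e[0])),'slot by board',r.mean(0)+.095*n)
print('stop tops z.040',onplane(C,[(393,12),(377,12),(385,153),(370,153)],.040).round(4).tolist())
print('floor',onplane(C,[(393,12),(377,12),(385,153),(370,153)],.018).round(4).tolist())
E
python3 -c "
import cv2;im=cv2.imread('pics/w4.png')[0:200,240:540];cv2.imwrite('pics/c4.png',cv2.resize(im,None,fx=2.6,fy=2.6,interpolation=cv2.INTER_CUBIC))"
```

```text
[[ 0.42264717 -0.34955131]
 [ 0.67181788 -0.35792598]] 0.2493114117407517 yaw -1.9249961724237135 slot by board [ 0.55042369 -0.25879226]
stop tops z.040 [[0.5591, -0.1997, 0.04], [0.5453, -0.1994, 0.04], [0.5554, -0.3192, 0.04], [0.5411, -0.3189, 0.04]]
floor [[0.5631, -0.195, 0.018], [0.5485, -0.1947, 0.018], [0.5592, -0.3216, 0.018], [0.5441, -0.3212, 0.018]]
```

View pics/c4.png

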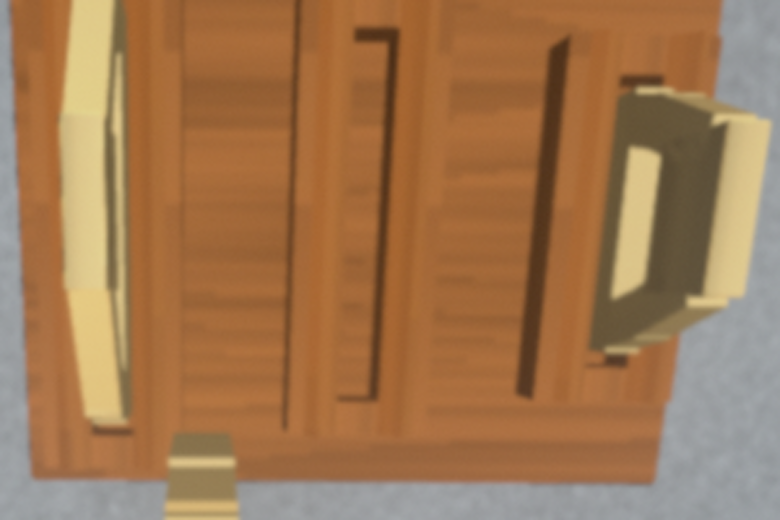

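The board gives the slot centre as (0.5504, -0.2588), and the stop tops give (0.550, -0.259). I'll go above it, then lower.

Request:
move_arm --series "0.025 0.04 0 0; 0.05 0.08 0 0; 0.062 0.105 0 -0.4; 0.062 0.105 -0.03 -0.4; 0.062 0.105 -0.07 -0.4; 0.062 0.105 -0.11 -0.4; 0.062 0.105 -0.13 -0.4; 0.062 0.105 -0.13 -0.4; 0.062 0.105 -0.13 -0.4; 0.062 0.105 -0.13 -0.4"

```text
t: 7.45
tool_pos: [0.5517, -0.2551, 0.141]
orientation: [2.254, 2.186, 0.009]
force: [0.1, -0.2, -0.4]
width: 0.125
```

Request:
move_arm --series "-0.0015 0 -0.01 0; -0.0015 0 -0.02 0; -0.0015 0 -0.028 0; -0.0015 0 -0.034 0; -0.0015 0 -0.04 0; -0.0015 0 -0.044 0; -0.0015 0 -0.048 0; -0.0015 0 -0.05 0"

```text
t: 8.25
tool_pos: [0.55, -0.2552, 0.0906]
orientation: [2.255, 2.186, 0.008]
force: [-1.9, -0.5, -0.8]
width: 0.125
```

Request:
move_arm --series "0 0 -0.0015 0; 0 0 -0.003 0; 0 0 -0.0045 0; 0 0 -0.0055 0; 0 0 -0.0055 0"

```text
t: 8.75
tool_pos: [0.5507, -0.2553, 0.0903]
orientation: [2.255, 2.186, 0.015]
force: [-13.6, 10.0, 45.4]
width: 0.131
```

Contact came 6 mm above the nominal height, so I'll ease off and look.

Request:
move_arm --series "0 0 0.0025 0; 0 0 0.003 0"

```text
t: 8.95
tool_pos: [0.5502, -0.2556, 0.0942]
orientation: [2.256, 2.185, 0.015]
force: [-2.1, -0.3, 0.1]
width: 0.131
```

Run:
```python
from h import *
s=env.sense();print(s['t'],s['tool_pos'],s['width'],s['force'])
im=env.read_camera('wrist')[...,::-1];sc=env.read_camera('scene')[...,::-1]
a=cv2.resize(im[60:420,180:480],(500,600),interpolation=cv2.INTER_CUBIC);b=cv2.resize(sc[160:260,240:290+0],(300,600),interpolation=cv2.INTER_CUBIC)
cv2.imwrite('pics/w5.png',np.hstack([a,b]));cv2.imwrite('pics/w5f.png',im)
np.savez('w5.npz',p=s['tool_pos'],o=s['orientation'])
```

```text
8.95 [ 0.55015513 -0.25558863  0.09422132] 0.13140334316106103 [-2.05573707 -0.33987317  0.05606173]
```

View pics/w5.png

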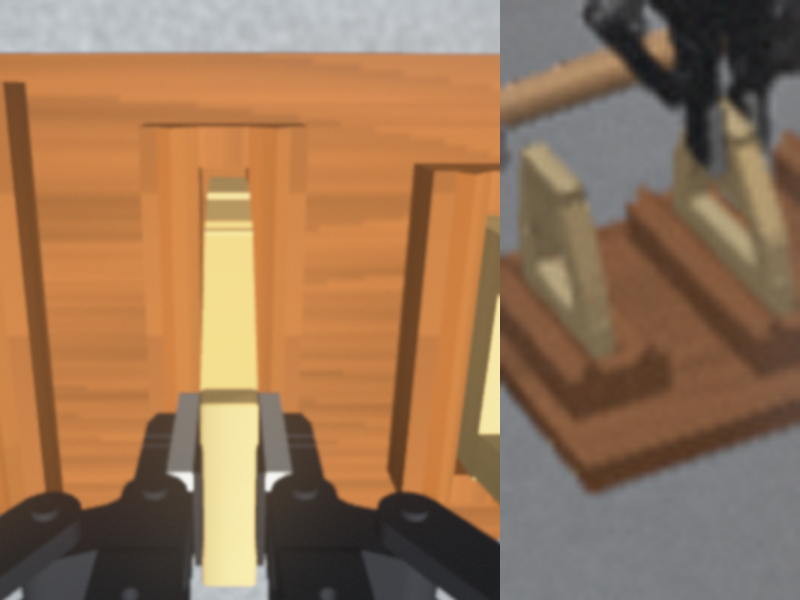

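Run:
```python
from h import *
from scipy.optimize import least_squares
im=cv2.imread('pics/w5f.png').astype(float)
p=im[:,312:323].mean((1,2));g=np.diff(p)
print([(i,round(p[i]),round(g[i],1)) for i in range(150,425) if abs(g[i])>5])
w=np.load('w5.npz');s=dict(tool_pos=w['p'],orientation=w['o']);C=cam('wrist',s);M=R.from_rotvec(w['o']).as_matrix()
def rows(o,f,pts): return proj(C,w['p']+np.array([(x+o,0,f-h) for x,h in pts])@M.T)[:,1]
pts=[(.055,0),(.055,.034),(.023,.058),(.023,.1),(-.023,.1)]
for o in (-.0065,-.0045,-.0025):
  for f in (.066,.070,.074): print(o,f,rows(o,f,pts).round(1))
```

```text
[(173, 131, np.float64(10.4)), (174, 141, np.float64(29.3)), (175, 171, np.float64(29.8)), (176, 200, np.float64(11.2)), (178, 208, np.float64(-20.1)), (179, 187, np.float64(-28.3)), (180, 159, np.float64(-14.6)), (190, 144, np.float64(6.8)), (191, 151, np.float64(18.7)), (192, 170, np.float64(19.5)), (193, 189, np.float64(9.5)), (195, 198, np.float64(-11.2)), (196, 186, np.float64(-12.7)), (197, 174, np.float64(9.0)), (198, 183, np.float64(20.6)), (199, 203, np.float64(7.3)), (291, 200, np.float64(-12.9)), (292, 187, np.float64(-27.8)), (293, 160, np.float64(-28.7)), (294, 131, np.float64(-12.5)), (299, 121, np.float64(6.8)), (300, 128, np.float64(20.8)), (301, 149, np.float64(31.5)), (302, 180, np.float64(21.7)), (303, 202, np.float64(8.4)), (410, 214, np.float64(-6.2)), (411, 208, np.float64(-11.1)), (412, 197, np.float64(-6.2))]
-0.0065 0.066 [173.8 185.6 270.6 322.3 433.2]
-0.0065 0.07 [172.6 184.  266.9 316.  424.7]
-0.0065 0.074 [171.5 182.4 263.4 310.1 416.6]
-0.0045 0.066 [170.1 181.3 266.2 316.9 428.9]
-0.0045 0.07 [169.  179.7 262.7 310.7 420.4]
-0.0045 0.074 [167.9 178.3 259.3 304.9 412.4]
-0.0025 0.066 [166.4 176.9 261.9 311.4 424.5]
-0.0025 0.07 [165.4 175.5 258.4 305.3 416.2]
-0.0025 0.074 [164.4 174.1 255.1 299.6 408.2]
```

Keel edges at rows 301 and 411.5 put the foot about 72.5 mm below the TCP. The contact at TCP z 0.0903 was therefore the slot floor (0.0178), so the frame was home. I'll lower it lightly and release.

Request:
move_arm --series "0 0 -0.002 0; 0 0 -0.0037 0; 0 0 -0.004 0; 0 0 -0.004 0"

```text
t: 9.45
tool_pos: [0.5505, -0.2553, 0.0904]
orientation: [-2.256, -2.186, -0.015]
force: [-5.5, 3.5, 19.7]
width: 0.126
```

Request:
move_arm --series "0 0 0 0; 0 0 0 0; 0 0 0 0; 0 0 0 0" --claw 190 --grip_force 20

```text
t: 9.85
tool_pos: [0.5506, -0.2552, 0.09]
orientation: [-2.255, -2.186, -0.015]
force: [-0.4, 0.0, -0.6]
width: 0.254
```

Request:
move_arm --series "0 0 0 0; 0 0 0 0; 0 0 0.02 0; 0 0 0.05 0; 0 0 0.09 0; 0 0 0.13 0; 0 -0.03 0.16 0; 0 -0.06 0.16 0; 0 -0.09 0.16 0; 0 -0.09 0.16 0" --claw 110

```text
t: 10.85
tool_pos: [0.5489, -0.3501, 0.2506]
orientation: [2.26, 2.179, 0.012]
force: [-0.2, 0.1, 0.4]
width: 0.572
```

Run:
```python
from h import *
s=env.sense();print(s['t'],s['tool_pos'],s['width'],s['force'])
im=env.read_camera('wrist')[...,::-1];sc=env.read_camera('scene')[...,::-1]
cv2.imwrite('pics/w6f.png',im);np.savez('w6.npz',p=s['tool_pos'],o=s['orientation'])
cv2.imwrite('pics/w6.png',np.hstack([cv2.resize(im[:300,160:480+80],(480,360)),cv2.resize(sc[160:250,225:305+0],(320,360),interpolation=cv2.INTER_CUBIC)]))
C=cam('wrist',s);S=cam('scene')
a=np.radians(-1.9);ex=np.array([np.cos(a),np.sin(a),0]);ey=np.array([-ex[1],ex[0],0])
P=np.array([[.5504,-.2588,.118]])+np.array([sx*.006*ex+sy*.023*ey for sx,sy in((-1,-1),(1,-1),(1,1),(-1,1))])
print('expected keel top corners wrist',proj(C,P).round(0).tolist(),'scene',proj(S,P).round(0).tolist())
```

```text
10.85 [ 0.54885548 -0.35010367  0.25061768] 0.571667764414238 [-0.21692357  0.06803014  0.39073715]
expected keel top corners wrist [[303.0, 131.0], [320.0, 131.0], [320.0, 58.0], [302.0, 58.0]] scene [[276.0, 175.0], [272.0, 176.0], [279.0, 183.0], [283.0, 182.0]]
```

View pics/w6.png

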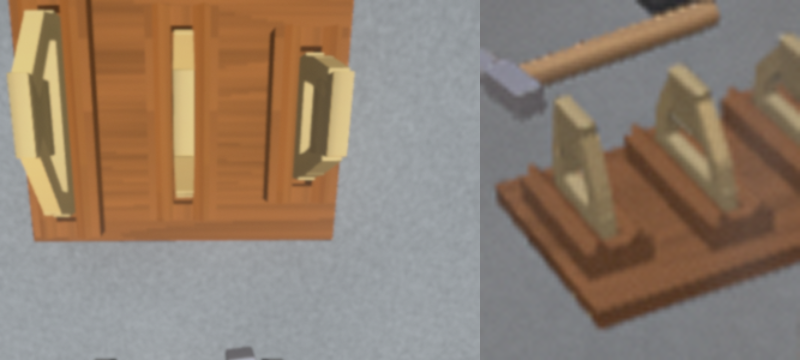

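The frame stands upright with a gap at each end of the slot. Its keel top is at columns 303–322, rows 57–129, against an expected 303–320 and 58–131 for a fully seated frame.

```bash
python3 -c "
from bench import env
print(env.hand_in())"
```

```text
the job is handed in; nothing more can be done
None
```

I took the 110 mm frame from the far bay of the rack and stood it upright in the middle slot. I let go, backed clear and handed in at about 11 s.

- **Last checks:** In the wrist picture the keel top lies within about 2 px of where a fully seated, upright frame should be. There is a gap to both end stops. The scene picture shows it standing level with the two fixed frames.
- **Disagreement:** The floor contact came 6 mm higher than I first expected. The frame had shifted in the jaws while it straightened. A new measurement put its foot about 72.5 mm below the finger ends, so the contact was the slot floor (0.0178 m measured, 0.018 m given). The highest wrist force I read was about 47 N, during that contact.
- **Not checked:** I did not take a last picture of the rack. Both other frames were still in it just after the lift, and the arm did not go near it again.

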